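# Set the trimmer's length stop and press its clamp knob home

### The arm

A 7-joint arm with a two-finger parallel gripper is mounted at the origin on the work surface. World frame = base frame: x ahead of the robot, y to its left, z up, the work surface at z = 0. Lengths are in m, angles in rad, forces in N, time in s.
With the tool pointing down it reaches from about 0.425 to 1.025 m from the base axis. Payload 3.6 kg.
Tool frame: the origin (TCP) lies where the fingers leave the gripper's body, on its centre line; the fingertips stand 73 mm ahead of it and the grasp point (between the pads) lies 54 mm ahead of it (env.tcp_to_tips is the distance from the TCP to the fingertips, in m); z points along the fingers, y is the line along which they close (so a half turn about z gives the same grasp; the last joint's range is limited). The gripper opens to 85 mm and grips with 20 to 120 N. Pads are 22 mm wide; open, the fingers measure 114 mm over their backs; the gripper's body (76 mm by 85 mm) begins 54 mm behind the grasp point. The pads swing forward as they close: fully open they stand 13 mm farther back than shut.
Start: joints at [1.038, 0.591, 0.048, 1.609, -0.033, 0.943, -0.034], TCP at [0.309, -0.656, 0.304] pointing down, gripper open.
Joint ranges: [-2.69, 2.69], [-0.47, 2.24], [-1.27, 1.36], [0.19, 2.51], [-1.53, 4.68], [0.08, 2.07], [-3.09, 3.09]. Speed limits (rad/s): [2.57, 2.57, 3.14, 3.14, 3.14, 3.14, 3.14].

### API

Orientations are given as a unit quaternion [w, x, y, z].
In Python, from bench import readout, snapshot, env, finder gives the robot as it stands.
- The arm moves only by the shell command python3 -m handwheel 'ROWS' [FORCE]. ROWS is JSON, a list that holds one entry, the list of rows, each a list of 7 numbers: the shift along the tool's x, y, z in mm, then the turn, a rotation vector about the tool's x, y, z in degrees, then the opening, from 0 (shut) to 1 (fully open). In form: [[[dx, dy, dz, ax, ay, az, grip], ...]]. A call has 1 to 8 rows; each row shifts and turns the commanded pose from where the row before left it, along the tool's axes as they then stand; what a row does not reach is not made up. A row lasts 1/8 s, in which the tool goes at most 62.5 mm and 10.7 degrees, less where a joint would pass 70% of its speed; a pose out of reach is approached as far as the arm can. A call with a gripper value outside its range is refused whole. The fingers move at their own pace and stop on an object; FORCE is the grip in N (left out, the last holds). Time passes only in rows, so rows that do not move let the fingers close. It gives the time, the measured TCP pose, the force, the opening and the grip force at its end, in the units of the state.
- readout.sense(): the state, without advancing time (a new reading comes with each control period).
- snapshot(name): name is "scene" or "top"; returns a dict with "image" (480x640x3 uint8, red, green, blue), "camera_matrix" (3x3 intrinsics, pixels), "rvec" (rotation vector, rad) and "tvec" (3), from world to camera coordinates, as OpenCV has them. Camera axes: x right, y down, z forward; pixel columns grow to the right and rows downward; lengths in m; the calibration is good to about 2 mm. A picture is of the moment at which its call begins. There is no depth.
- env.job_done(): hands the job in; it is judged then, once.
Trained networks look in the newest picture that a camera, given by its name, has taken for a name from the list of things; names that differ only in an ending like _2 or _b are one class to them, and where a whole thing is asked for, a point or a joint stands for the part that bears it (a point fixed in the world has none). Each returns a list of dicts, best first, with "conf" (0 to 1); they miss things now and then, are a little off and sometimes report something else, mostly with a low value. They report only what shows in the picture. A call takes as long as a camera call. They do not tell look-alikes from the thing itself.
- finder.look_for(camera, name): "bbox" ([left, top, right, bottom] in pixels, round what is visible of it).
- finder.mark_of(camera, name): "at" ([row, column] in pixels: a listed point, or the origin of a listed thing).
The state is a dict: "clock": time; "joint_positions": joint angles; "dq": joint speeds; "joint_efforts": joint torques, N m; "eef_pos": TCP position; "tcp_rot": TCP orientation; "force": force on the tool from outside, world axes, zero at the start; "torque": the same for the moment, N m; "gripper_width": finger opening in m; "gripper_force": force on a finger pad.
Only numpy, scipy, OpenCV 4.12 (cv2) and the standard library are available. Lean on these libraries where they do the work, as an engineer would, in place of code of your own. Each camera call takes 0.05 s, during which the arm holds its last target. There are 200 camera calls.

### The job

On the print trimmer's length gauge, pull the yellow sprung stop out until its black line stands at the red mark and let it go there. Then fit the loose black clamp knob on the D-shaped spindle, turned so that its bore matches the spindle's flat, push it fully home, and keep pressing so that the sprung spindle is pushed right down: the program finishes while the gripper is still holding the knob pressed down. Leave the loupe, the paper box and the mug where they stand.

Things in the scene. Friction and masses are not known exactly. Their poses are not given: they have to be found in the camera images.
- gauge: The fixed length gauge: an aluminium rail 110 x 380 x 12 mm (x, y, z) on the table and, on the +y end of the rail (y 50 to 190 mm), a grey housing 120 x 140 mm whose flat top is 55 mm above the table. Origin: centre of the rail's underside, on the table. Its y axis runs along the rail. It may stand turned by up to 0.2 rad.
- stop (a joint): Travel in m of the yellow stop along the gauge's -y axis, away from the housing: 0 = fully in, 0.135 = fully out. A return spring (2 to 4.7 N) pulls it in and a built-in drag brake of 7 N holds it wherever it is let go; pulling it out takes about 9 to 12 N, and pushing it back about 2 to 5 N.
- stop_line (a point): Centre of the top of the stop's yellow tab, on its black line (along gauge x). The tab is an upright block 36 x 14 x 34 mm (gauge x, y, z) on a 40 mm wide steel blade running into the housing; its top is 46.5 mm above the table, the blade's top 15.5 mm. Fully in, it is 50 mm from the housing's face. Pinch it from above across its 14 mm, fingers apart along gauge y.
- mark: The red mark: a 4 mm wide red stripe across the rail, on either side of the blade, at the length wanted. Origin: on the rail's centre line, in the middle of the stripe's width, at the rail's top. Axes as the gauge's. The stop is set when its line stands over the stripe (same place along the gauge's y axis).
- spindle_top (a point): Centre of the top of the upright steel D-spindle on the housing. Diameter 14 mm, flat 3.5 mm from the axis; the last 3 mm taper to 10 mm. The flat faces this point's x axis (z up); a white line on the dark collar below points the same way. It stands 26 mm out of the collar (diameter 40, 6 mm high, fixed); its top is 87 mm above the table unpressed. It does not turn.
- spindle (a joint): How far the spindle is pressed down, in m: 0 = up, 0.005 = right down at its stop. Its spring takes 4 N to start and 10 N at the stop.
- knob: Loose black knob, 60 to 130 g, bore down. Origin: centre of underside, z up. Hub diameter 40, 24 mm high; on it a bar grip 44 x 14 mm (knob x, y), up to 45 mm. Blind D bore 20 mm deep, diameter 15.4, flat 4.2 mm from the axis on the +x side (0.7 mm play all round); a white line on the bar points to +x. Home: the spindle's top meets the bore's end, knob origin 20 mm below it.
- loupe: Bystander: black viewing loupe, 48 mm in diameter, 50 mm high. Origin: centre of its underside.
- paper_box: Bystander: cardboard box of photo paper, 110 x 160 x 50 mm. Origin: centre of its underside.
- mug: Bystander: white mug, 76 mm in diameter, 90 mm high, with a handle. Origin: centre of its underside.
Things that resemble listed ones, but are neither listed nor needed, are in the scene too. Leave any orange or pink look-alike of the knob alone.

How it is judged:
On the way, in this order (a step that is already met when the one before it is completed fails the run):
1. the stop's line stands within 4 mm of the red mark, at rest and let go (y of stop_line in the frame of mark between -0.004 and 0.004 m and velocity of joint stop between -0.003 and 0.003 m/s and contact force between the fingers and gauge below 0.5 N), for 0.2 s.
2. the knob is home on the spindle, flats matched (z of knob in the frame of spindle_top below -0.0185 m and horizontal distance between knob and spindle_top below 0.002 m and angle between the x axis of knob and the x axis of spindle_top, either way round below 0.2 rad), for 0.2 s.
At the end, for the whole second after the job is handed in: Through the last second: the stop's line is within 4 mm of the mark; the knob is upright on the spindle, within 1.5 mm of fully home, 2 mm of centre and 0.2 rad of the flat; the spindle is pressed down over 4 of its 5 mm; the fingers hold the knob with over 3 N (all of step 2 and y of stop_line in the frame of mark between -0.004 and 0.004 m and angle between knob's own z axis and vertical below 0.1 rad and value of joint spindle above 0.004 m and contact force between the fingers and knob above 3 N); the arm keeps its last pose, push and grip.
It fails at once if the loupe is moved by more than 20 mm (distance of loupe from where it was at the start of the episode above 0.02 m).
It fails at once if the paper box is moved by more than 20 mm (distance of paper_box from where it was at the start of the episode above 0.02 m).
It fails at once if the mug is moved by more than 20 mm (distance of mug from where it was at the start of the episode above 0.02 m).
It also fails if it takes over 54 s, if anything falls off the work surface, if the arm or the gripper's body presses on something with over 40 N, if the wrist force passes 120 N, or if a joint passes its speed limit or range.

## Working session

There is one attempt and no reset: what is moved stays moved. The work goes in short steps, Python scripts to look and compute and a shell command to move; the robot and the scene stay as the last step left them, time stands still between calls to the robot, and variables do not carry over. Pictures are saved under pics/ and viewed, at most 10 in all, crops included, and the job is handed in when it is done.

```bash
mkdir -p pics
cat > h.py <<'E'
import numpy as np, cv2
from bench import readout, snapshot, env, finder
def snap(n,save=None):
    s=snapshot(n)
    if save: cv2.imwrite('pics/'+save,cv2.cvtColor(s['image'],cv2.COLOR_RGB2BGR))
    return s
def ray(s,uv,z):
    "pixel (col,row) -> world at height z"
    R=cv2.Rodrigues(np.array(s['rvec'],float))[0]; t=np.array(s['tvec'],float).ravel()
    d=R.T@np.linalg.solve(np.array(s['camera_matrix'],float),[uv[0],uv[1],1]); c=-R.T@t
    return c+d*(z-c[2])/d[2]
def proj(s,p):
    return cv2.projectPoints(np.array(p,float).reshape(-1,3),np.array(s['rvec'],float),np.array(s['tvec'],float),np.array(s['camera_matrix'],float),None)[0].reshape(-1,2)
E
python3 - <<'E'
from h import *
np.set_printoptions(precision=4,suppress=True)
Z=dict(stop_line=.0465,mark=.012,spindle_top=.087,knob=0,loupe=0,paper_box=0,mug=0,gauge=0)
for c in('top','scene'):
    s=snap(c,c+'0.png'); R=cv2.Rodrigues(np.array(s['rvec'],float))[0]; print(c,-R.T@np.ravel(s['tvec']))
    for n,z in Z.items():
        for d in finder.mark_of(c,n)[:4]:
            r,q=d['at']; print(n,round(d['conf'],2),[round(q),round(r)],ray(s,(q,r),z)[:2])
print(readout.sense())
E
```

```text
top [0.3897 0.0316 1.1155]
stop_line 0.94 [317, 273] [0.5323 0.0478]
spindle_top 0.5 [233, 251] [0.5624 0.1978]
knob 0.91 [424, 347] [ 0.4049 -0.1566]
knob 0.86 [494, 274] [ 0.5445 -0.2893]
knob 0.8 [479, 361] [ 0.3808 -0.2581]
knob 0.69 [468, 322] [ 0.4528 -0.239 ]
loupe 0.6 [481, 210] [ 0.6704 -0.2686]
paper_box 0.96 [373, 163] [ 0.7615 -0.0573]
mug 0.83 [150, 236] [0.6027 0.3753]
gauge 0.64 [299, 267] [0.549  0.0834]
scene [1.0516 0.6427 0.9415]
stop_line 0.58 [325, 230] [0.5438 0.0508]
mark 0.56 [302, 214] [ 0.5334 -0.0524]
spindle_top 0.61 [365, 259] [0.5548 0.1971]
knob 0.84 [247, 169] [ 0.536  -0.3003]
knob 0.77 [311, 173] [ 0.4083 -0.1678]
knob 0.6 [279, 164] [ 0.4535 -0.2584]
loupe 0.55 [211, 195] [ 0.6708 -0.2776]
paper_box 0.78 [224, 260] [ 0.7661 -0.0649]
paper_box 0.72 [331, 252] [0.5516 0.0839]
mug 0.7 [405, 347] [0.6003 0.3747]
gauge 0.79 [332, 249] [0.5434 0.0781]
{'clock': 0.9, 'joint_positions': array([ 1.0375,  0.5911,  0.0484,  1.6085, -0.0333,  0.9427, -0.0336]), 'dq': array([-0.0005,  0.0006,  0.0007,  0.0004, -0.0003, -0.0015,  0.0007]), 'joint_efforts': array([  0.0003, -54.8633,   1.546 , -19.8541,   0.0093,   0.0015,
        -0.    ]), 'eef_pos': array([ 0.3087, -0.656 ,  0.3039]), 'tcp_rot': array([ 0.    ,  0.9759,  0.2182, -0.    ]), 'force': array([ 0.0374, -0.0642, -0.8867]), 'torque': array([0.025 , 0.0195, 0.049 ]), 'gripper_force': 0.0, 'gripper_width': 0.08548389577584761}
```

View pics/top0.png

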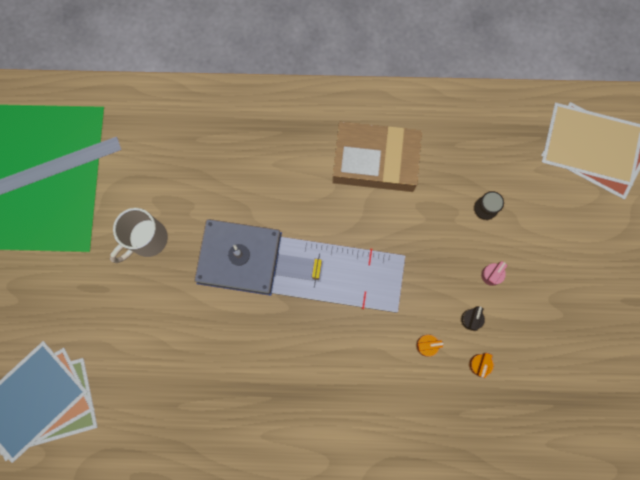

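View pics/scene0.png

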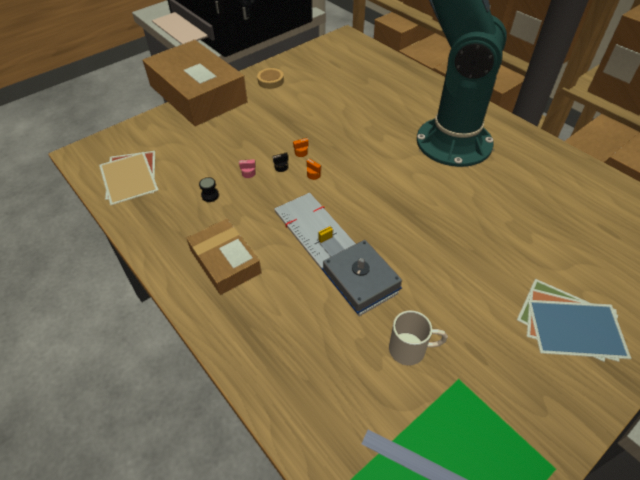

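Run:
```python
import cv2,numpy as np
t=cv2.imread('pics/top0.png')
a=cv2.resize(t[210:310,200:400],(800,400),interpolation=cv2.INTER_CUBIC)
b=cv2.resize(t[250:390,400:540],(600,600),interpolation=cv2.INTER_CUBIC)
cv2.imwrite('pics/cg.png',a);cv2.imwrite('pics/ck.png',b)
```

```text
(no output)
```

The top picture shows the gauge at about (300,265), with the yellow stop at (317,269) and red marks at (370,257) and (364,300). There are four knob-like things: pink (494,273), black (474,318), orange (430,345) and orange (482,364). The black one at (474,318) fits "loose black knob". The black cylinder at (489,205) is the loupe. The scene picture agrees, with the black knob at (280,161). I'll confirm it in one crop.

View pics/ck.png

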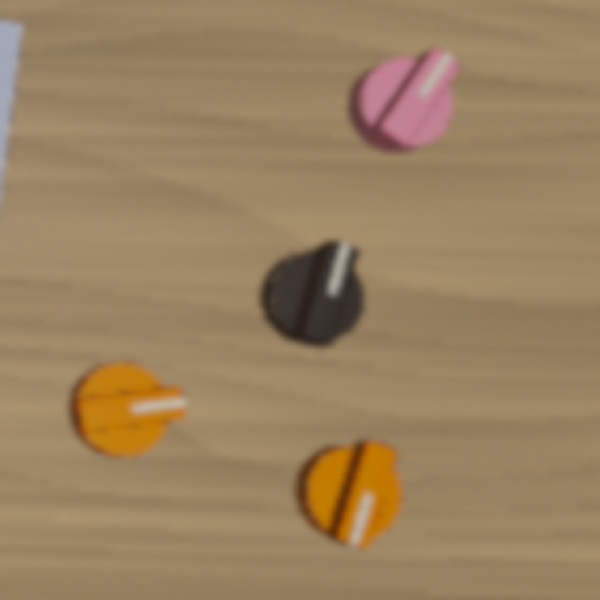

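View pics/cg.png

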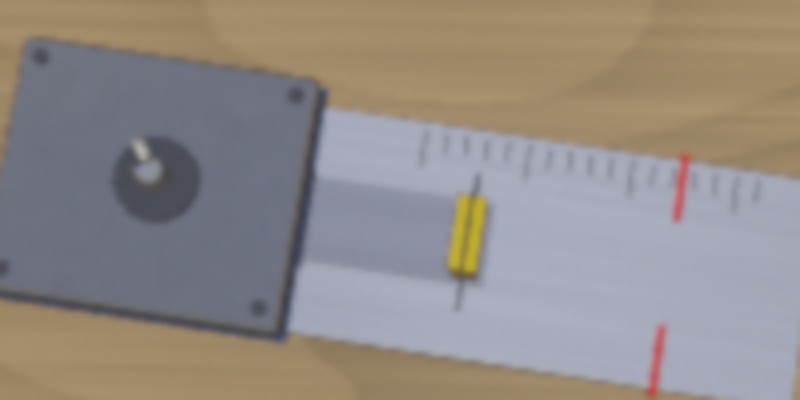

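Crop 1: the black knob is at crop (313,296), which is full-frame (473,319). Its white line runs from (478,318) to (481,307). Crop 2: the red stripes are at about (370.5,257) and (364,300), the yellow tab at about (316.5,269), the dark collar at about (239,255), and its white line points to about (233,245).

```bash
cat > m.py <<'E'
from h import *
np.set_printoptions(precision=4,suppress=True)
def comps(mask,mn=8):
    n,l,st,c=cv2.connectedComponentsWithStats(mask.astype(np.uint8)*255)
    return [(c[i],st[i,4],l==i) for i in range(1,n) if st[i,4]>=mn]
def line(m,off,s,z):
    "principal axis of a blob, in world"
    v,u=np.nonzero(m); P=np.array([ray(s,(a+off[0],b+off[1]),z)[:2] for a,b in zip(u,v)])
    c=P.mean(0); w=np.linalg.svd(P-c)[2][0]; return c,w
E
cat > m1.py <<'E'
from m import *
for cam in('top','scene'):
    s=snap(cam); im=s['image'].astype(int); r,g,b=im[...,0],im[...,1],im[...,2]
    def box(m,p,rad):
        k=np.zeros(m.shape,bool); x,y=map(int,p); k[max(0,y-rad):y+rad,max(0,x-rad):x+rad]=1; return m&k
    q=proj(s,[[.54,.0,.012]])[0]
    R=comps(box((r>150)&(g<110)&(b<110),q,80),5)
    M=[ray(s,c,.012)[:2] for c,a,_ in R]
    print(cam,'red',[(c,a) for c,a,_ in R],M)
    Y=comps(box((r>140)&(g>110)&(b<80),q,80),5); print('yel',[(c,a,ray(s,c,.0465)[:2]) for c,a,_ in Y])
    q=proj(s,[[.555,.19,.061]])[0]; 
    for c,a,m in comps(box((r<75)&(g<78)&(b<85),q,25),30):
        print('collar',c,a,ray(s,c,.061)[:2])
    for c,a,m in comps(box((r>135)&(g>135)&(b>125),q,20),2): print('white',c,a,line(m,(0,0),s,.061),line(m,(0,0),s,.087))
    q=proj(s,[[.455,-.235,.03]])[0]
    for c,a,m in comps(box((r<75)&(g<75)&(b<75),q,22),20): print('hub',c,a,ray(s,c,.024)[:2])
    for c,a,m in comps(box((b>115)&(abs(r-b)<45),q,18),3): print('kline',c,a,line(m,(0,0),s,.045))
E
python3 m1.py
```

```text
top red [(array([370.6, 249.8]), np.int32(5)), (array([370. , 255.5]), np.int32(6)), (array([364., 298.]), np.int32(5)), (array([362.75, 306.  ]), np.int32(8)), (array([418.875, 342.875]), np.int32(8)), (array([419.3333, 349.1667]), np.int32(6))] [array([ 0.5842, -0.0532]), array([ 0.5732, -0.0522]), array([ 0.492 , -0.0418]), array([ 0.477 , -0.0396]), array([ 0.4116, -0.1443]), array([ 0.4001, -0.1451])]
yel [(array([316.5357, 268.3482]), np.int32(112), array([0.5411, 0.0483])), (array([420.375, 339.875]), np.int32(8), array([ 0.4163, -0.1415])), (array([420.3889, 346.3333]), np.int32(18), array([ 0.4049, -0.1415]))]
white [234.9091 247.2727] 11 (array([0.5741, 0.1983]), array([-0.8919, -0.4522])) (array([0.5696, 0.1942]), array([-0.8919, -0.4522]))
white [237.125 252.125] 8 (array([0.5652, 0.1938]), array([-0.7553,  0.6554])) (array([0.5609, 0.1898]), array([-0.7553,  0.6554]))
hub [471.991  319.3533] 334 [ 0.4567 -0.2402]
kline [478.75 312.  ] 28 (array([ 0.469 , -0.2475]), array([-0.9519,  0.3063]))
scene red [(array([301.6667, 148.6333]), np.int32(30)), (array([253.4, 161.4]), 
[... 704 characters left out ...]
 0.0432])), (array([251.0833, 183.25  ]), np.int32(12), array([ 0.5853, -0.2008])), (array([325.3148, 230.4815]), np.int32(54), array([0.5433, 0.0511])), (array([383.6765, 255.8824]), np.int32(68), array([0.4914, 0.1967])), (array([237.8462, 267.6154]), np.int32(13), array([0.767 , 0.0078])), (array([389.7561, 302.6829]), np.int32(41), array([0.5711, 0.2951])), (array([383.5, 305. ]), np.int32(6), array([0.5853, 0.2907]))]
collar [360.3439 268.1429] 189 [0.5642 0.1952]
collar [338.6792 284.5849] 53 [0.6302 0.1974]
white [346.0256 245.2821] 39 (array([0.5445, 0.126 ]), array([-0.8621,  0.5068])) (array([0.5595, 0.1412]), array([-0.8621,  0.5068]))
hub [280.9361 162.5068] 219 [ 0.4613 -0.2367]
```

```bash
cat > go.py <<'E'
import sys
from m import *
from scipy.spatial.transform import Rotation as Ro
# usage: go.py x y z phi : shift in current tool axes (mm), then turn about tool z (deg)
x,y,z,phi=map(float,sys.argv[1:5]); st=readout.sense()
q=st['tcp_rot']; R=Ro.from_quat([q[1],q[2],q[3],q[0]])
print('t',st['clock'],'pos',st['eef_pos'],'F',st['force'],'w',st['gripper_width'])
print('shift',R.inv().apply(np.array([x,y,z])-st['eef_pos'])*1e3)
T=Ro.from_matrix([[np.cos(phi),np.sin(phi),0],[np.sin(phi),-np.cos(phi),0],[0,0,-1]])
print('turn rotvec deg (tool)',np.degrees((R.inv()*T).as_rotvec()))
E
python3 go.py 0.5412 0.0485 0.20 -0.127
python3 - <<'E'
from m import *
s=snap('top'); g=cv2.cvtColor(s['image'],cv2.COLOR_RGB2GRAY)
print(g[240:272,222:256])
E
```

```text
t 1.0 pos [ 0.3087 -0.656   0.304 ] F [0.4738 0.0007 0.0972] w 0.08540992611552892
shift [ 510.3583 -538.5015  103.8824]
turn rotvec deg (tool) [ 0.0071 -0.0006 32.4752]
[[113 113 113 ... 114 113 113]
 [114 113 113 ... 115 114 113]
 [114 114 114 ... 114 114 113]
 ...
 [113 113 113 ... 113 114 114]
 [113 113 113 ... 112 113 114]
 [112 113 113 ... 113 113 114]]
```

```bash
python3 -m handwheel '[[[32,-33.7,0,0,0,4,0.5],[32,-33.7,0,0,0,0,0.5],[32,-33.7,0,0,0,0,0.5],[32,-33.7,0,0,0,0,0.5],[32,-33.7,0,0,0,0,0.5],[32,-33.7,0,0,0,0,0.5],[32,-33.7,0,0,0,0,0.5],[32,-33.7,0,0,0,0,0.5]]]'; python3 go.py 0.5412 0.0485 0.20 -0.127
python3 - <<'E'
from m import *
s=snap('top'); g=cv2.cvtColor(s['image'],cv2.COLOR_RGB2GRAY)
c=g[238:272,220:258]
# collar: dark pixels on housing
u=cv2.resize(c,None,fx=4,fy=4,interpolation=cv2.INTER_CUBIC)
for th in(75,85,95):
    m=(u<th).astype(np.uint8); cs,_=cv2.findContours(m,cv2.RETR_EXTERNAL,cv2.CHAIN_APPROX_NONE); k=max(cs,key=cv2.contourArea)
    h=cv2.convexHull(k); e=cv2.fitEllipse(h); p=((e[0][0]+.5)/4-.5+220,(e[0][1]+.5)/4-.5+238); print(th,p,np.array(e[1])/4,ray(s,p,.061)[:2])
print([ray(s,(237.1,252.1),.087)[:2]])
E
```

```text
clock: 2.05
eef_pos: [0.4474, -0.3096, 0.3042]
tcp_rot: [0.0, 0.983, 0.184, 0.0]
force: [0.2, 0.1, 0.2]
gripper_width: 0.0426
gripper_force: 0.0
t 2.05 pos [ 0.4474 -0.3096  0.3042] F [0.1777 0.1283 0.1891] w 0.042635517429527314
shift [ 216.8534 -300.0454  104.1428]
turn rotvec deg (tool) [ 0.0286 -0.0402 28.4732]
75 (241.79830932617188, 253.28468322753906) [1.8809 5.5462] [0.5633 0.1852]
85 (238.71316528320312, 254.51602935791016) [20.3017 20.6074] [0.5609 0.1907]
95 (238.63773155212402, 254.50089836120605) [21.4391 21.9263] [0.5609 0.1908]
[array([0.5609, 0.1899])]
```

```bash
python3 -m handwheel '[[[36,-50,10,0,0,0,0.5],[36,-50,10,0,0,0,0.5],[36,-50,10,0,0,0,0.5],[36,-50,10,0,0,0,0.5],[36,-50,10,0,0,0,0.5],[36,-50,10,0,0,0,0.5],[0,0,20,0,0,9,0.5],[0,0,20,0,0,9,0.5]]]'; python3 go.py 0.5412 0.0485 0.097 -0.127
```

```text
clock: 3.1
eef_pos: [0.5403, 0.0482, 0.2036]
tcp_rot: [-0.0, 1.0, 0.027, 0.001]
force: [-0.4, -0.2, 0.3]
gripper_width: 0.0433
gripper_force: 0.0
t 3.1 pos [0.5403 0.0482 0.2036] F [-0.4182 -0.1525  0.3349] w 0.043256934570586186
shift [  0.7504  -0.2485 106.5804]
turn rotvec deg (tool) [-0.0285 -0.0642 10.3337]
```

```bash
python3 -m handwheel '[[[0,0,0,0,0,10,0.5],[0,0,0,0,0,0.5,0.5]]]'; python3 go.py 0.5412 0.0485 0.097 -0.127
```

```text
clock: 3.35
eef_pos: [0.5399, 0.0469, 0.2038]
tcp_rot: [0.0, 0.998, -0.063, -0.0]
force: [-0.2, -0.3, -0.0]
gripper_width: 0.0423
gripper_force: 0.0
t 3.35 pos [0.5399 0.0469 0.2038] F [-0.2378 -0.2762 -0.0005] w 0.04231107695141084
shift [  1.0805  -1.7585 106.7619]
turn rotvec deg (tool) [ 0.03   -0.0016  0.0751]
```

```bash
python3 -m handwheel '[[[1,-1.7,27,0,0,0,0.5],[0,0,27,0,0,0,0.5],[0,0,27,0,0,0,0.5],[0,0,25,0,0,0,0.5],[0,0,0,0,0,0,0.5],[0,0,0,0,0,0,0.05],[0,0,0,0,0,0,0.05],[0,0,0,0,0,0,0.05]]]' 60; python3 go.py 0.529 -0.047 0.097 -0.127
```

```text
clock: 4.35
eef_pos: [0.5418, 0.0486, 0.0992]
tcp_rot: [-0.0, 0.998, -0.064, 0.001]
force: [-0.6, -0.2, 7.0]
gripper_width: 0.0122
gripper_force: 59.9
t 4.35 pos [0.5418 0.0486 0.0992] F [-0.641  -0.177   6.9832] w 0.012161413712365303
shift [-0.5541 96.4749  2.1388]
turn rotvec deg (tool) [-0.0477 -0.1378 -0.0066]
```

```bash
python3 -m handwheel '[[[0,8,0,0,0,0,0.05],[0,14,0,0,0,0,0.05],[0,16,0,0,0,0,0.05],[0,16,0,0,0,0,0.05],[0,16,0,0,0,0,0.05],[0,14,0,0,0,0,0.05],[0,8,0,0,0,0,0.05],[0,4,0,0,0,0,0.05]]]'; python3 -m handwheel '[[[0,0,0,0,0,0,0.05],[0,0,0,0,0,0,0.05]]]'; python3 go.py 0.529 -0.047 0.097 -0.127
```

```text
clock: 5.35
eef_pos: [0.5301, -0.0417, 0.0992]
tcp_rot: [-0.003, 0.998, -0.062, 0.001]
force: [0.6, 12.5, 7.5]
gripper_width: 0.0123
gripper_force: 60.3
clock: 5.6
eef_pos: [0.53, -0.0422, 0.0992]
tcp_rot: [-0.003, 0.998, -0.062, 0.001]
force: [0.3, 9.8, 7.8]
gripper_width: 0.0128
gripper_force: 60.2
t 5.6 pos [ 0.53   -0.0422  0.0992] F [0.303  9.8213 7.7856] w 0.012830516544045439
shift [-0.4504  4.9082  2.1763]
turn rotvec deg (tool) [-0.3007 -0.1212  0.1864]
```

```bash
python3 -m handwheel '[[[0,3,0,0,0,0,0.05],[0,2,0,0,0,0,0.05],[0,0,0,0,0,0,0.05],[0,0,0,0,0,0,0.05]]]'; python3 go.py 0.529 -0.047 0.097 -0.127;  python3 -m handwheel '[[[0,0,0,0,0,0,0.5],[0,0,0,0,0,0,0.5],[0,0,0,0,0,0,0.5],[0,0,-20,0,0,0,0.5],[0,0,-40,0,0,0,0.5],[0,0,-40,0,0,0,0.5],[60,0,0,0,0,0,0.5],[0,0,0,0,0,0,0.5]]]'; python3 -m handwheel '[[[60,0,0,0,0,0,0.5],[60,0,0,0,0,0,0.5],[0,0,0,0,0,0,0.5]]]'
python3 - <<'E'
from m import *
y=np.array([.127,.992])
for cam in('top','scene'):
    s=snap(cam,cam+'1.png')
    for n,z in(('stop_line',.0465),('mark',.012)):
        for d in finder.mark_of(cam,n)[:2]:
            p=ray(s,d['at'][::-1],z)[:2]; print(cam,n,d['conf'],p,(p-[.529,-.047])@y)
t=cv2.imread('pics/top1.png'); cv2.imwrite('pics/c1.png',cv2.resize(t[215:325,290:410],(655,600),interpolation=cv2.INTER_CUBIC))
E
```

```text
clock: 6.1
eef_pos: [0.5295, -0.0465, 0.0992]
tcp_rot: [-0.003, 0.998, -0.062, 0.001]
force: [-0.5, 10.3, 8.1]
gripper_width: 0.0127
gripper_force: 60.3
t 6.1 pos [ 0.5295 -0.0465  0.0992] F [-0.4659 10.2728  8.1435] w 0.012699195827677959
shift [-0.4559  0.6054  2.1988]
turn rotvec deg (tool) [-0.3388 -0.1188  0.2174]
clock: 7.1
eef_pos: [0.5928, -0.0605, 0.1994]
tcp_rot: [0.0, 0.998, -0.064, 0.004]
force: [-0.4, -0.1, 0.6]
gripper_width: 0.0424
gripper_force: 0.0
clock: 7.48
eef_pos: [0.7103, -0.0757, 0.1974]
tcp_rot: [0.0, 0.998, -0.064, 0.002]
force: [0.0, -0.3, 0.3]
gripper_width: 0.0423
gripper_force: 0.0
scene stop_line 0.62 [ 0.5255 -0.0496] -0.0030165081433777986
```

View pics/c1.png

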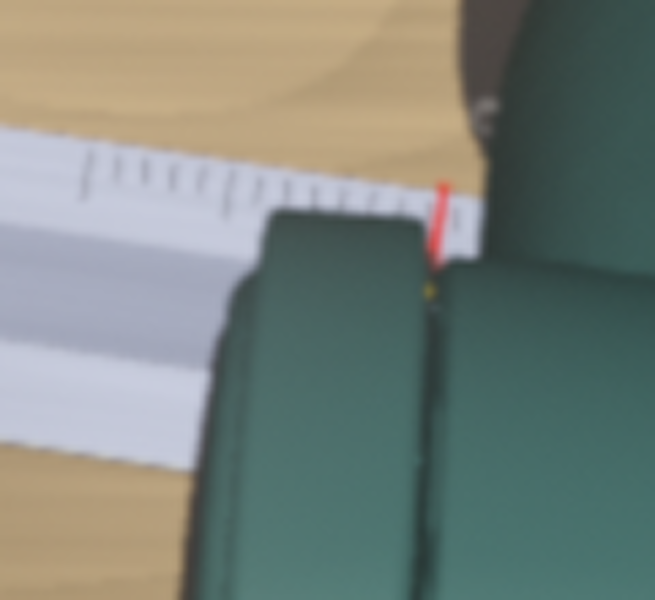

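The gripper hides the tab from above; only the red stripe at about (370,255) and a speck of yellow at (369,268) show. I'll move towards the knob and check from there, and fit the knob's outline in the first pictures.

```bash
cat > kf.py <<'E'
from m import *
from scipy.optimize import minimize
def circ(r,z,c,n=40):
    a=np.linspace(0,2*np.pi,n); return np.c_[c[0]+r*np.cos(a),c[1]+r*np.sin(a),np.full(n,z)]
def sil(s,x,y,yaw,z0,off,S):
    m=np.zeros((60*S,60*S),np.uint8); 
    def fill(P):
        q=(proj(s,P)-off)*S; cv2.fillConvexPoly(m,cv2.convexHull(np.round(q*16).astype(np.int32)),1,cv2.LINE_8,4)
    fill(np.r_[circ(.02,z0,(x,y)),circ(.02,z0+.024,(x,y))])
    c,si=np.cos(yaw),np.sin(yaw); b=[(x+c*u-si*v,y+si*u+c*v,z0+z) for u in(-.022,.022) for v in(-.007,.007) for z in(.024,.045)]
    fill(np.array(b)); return m
def fit(s,img,x,y,yaw,z0=0.,S=6):
    p=proj(s,[[x,y,z0+.02]])[0]; off=np.round(p)-30; o=off.astype(int)
    I=img[o[1]:o[1]+60,o[0]:o[0]+60].astype(np.uint8); I=cv2.resize(I,None,fx=S,fy=S,interpolation=cv2.INTER_CUBIC).astype(int)
    dark=(I.max(2)<85); lab=(dark).astype(np.uint8)
    lab=cv2.morphologyEx(lab,cv2.MORPH_CLOSE,np.ones((4*S,4*S),np.uint8))
    n,l,st,_=cv2.connectedComponentsWithStats(lab); k=1+np.argmax(st[1:,4]); M=l==k
    f=lambda v:-(lambda A:(A&M).sum()/(A|M).sum())(sil(s,x+v[0]/1e3,y+v[1]/1e3,yaw+v[2]/20,z0,off-.5+.5/S,S)>0)
    best=min((minimize(f,g,method='Nelder-Mead',options=dict(initial_simplex=np.array(g)+np.array([[0,0,0],[4,0,0],[0,4,0],[0,0,3]]))) for g in([0,0,0],[3,-3,2],[-3,3,-2])),key=lambda r:r.fun)
    v=best.x; return x+v[0]/1e3,y+v[1]/1e3,yaw+v[2]/20,-best.fun
if __name__=='__main__':
    for cam in('top','scene'):
        s=snap(cam); im=cv2.cvtColor(cv2.imread(f'pics/{cam}0.png'),cv2.COLOR_BGR2RGB)
        print(cam,fit(s,im,.457,-.241,-.31))
E
python3 kf.py; python3 go.py 0.457 -0.242 0.2 -0.31;python3 go.py 0.457 -0.242 0.2 1.26
```

```text
top (np.float64(0.4575279781531217), np.float64(-0.24300114483423335), np.float64(-0.42540432170670817), np.float64(0.8403758574969735))
scene (np.float64(0.45732625095400936), np.float64(-0.24298640713427802), np.float64(0.14252384207837138), np.float64(0.8689919183326245))
t 7.875 pos [ 0.7055 -0.0746  0.1979] F [ 0.3795 -0.1543  0.6814] w 0.04250239654460631
shift [-225.1574  197.6439   -1.8066]
turn rotvec deg (tool) [ 0.0095  0.0645 10.4594]
t 7.875 pos [ 0.7055 -0.0746  0.1979] F [ 0.3795 -0.1543  0.6814] w 0.04250239654460631
shift [-225.1574  197.6439   -1.8066]
turn rotvec deg (tool) [ -0.0421   0.0567 -79.495 ]
```

```bash
python3 -m handwheel '[[[-37.5,33,0,0,0,0,0.5],[-37.5,33,0,0,0,0,0.5],[-37.5,33,0,0,0,0,0.5],[-37.5,33,0,0,0,0,0.5],[-37.5,33,0,0,0,0,0.5],[-37.5,33,0,0,0,0,0.5],[0,0,0,0,0,10.4,0.5],[0,0,0,0,0,0,0.5]]]'; python3 go.py 0.4575 -0.243 0.101 -0.31
cat > ck.py <<'E'
from m import *
y=np.array([.127,.992]); 
for cam in('top','scene'):
    s=snap(cam,cam+'2.png'); im=s['image'].astype(int); r,g,b=im[...,0],im[...,1],im[...,2]
    for n,z in(('stop_line',.0465),('mark',.012)):
        for d in finder.mark_of(cam,n)[:2]:
            p=ray(s,d['at'][::-1],z)[:2]; print(cam,n,d['conf'],p,(p-[.529,-.047])@y)
    p=proj(s,[[.529,-.047,.03]])[0].astype(int); W=np.zeros(r.shape,bool); W[p[1]-45:p[1]+45,p[0]-45:p[0]+45]=1
    for nm,mk,z in(('yel',(r>140)&(g>110)&(b<80),.0465),('red',(r>150)&(g<120)&(b<120),.012)):
        for c,a,m in comps(mk&W,5):
            q=ray(s,c,z)[:2]; print(cam,nm,c,a,q,(q-[.529,-.047])@y)
E
python3 ck.py
python3 - <<'E'
import cv2,numpy as np
a=cv2.imread('pics/top2.png')[215:325,290:410];b=cv2.imread('pics/scene2.png')[185:255,270:350]
cv2.imwrite('pics/c2.png',np.hstack([cv2.resize(a,(400,400),interpolation=2),cv2.resize(b,(400,400),interpolation=2)]))
E
```

```text
clock: 8.88
eef_pos: [0.4577, -0.2427, 0.1983]
tcp_rot: [0.0, 0.988, -0.154, 0.0]
force: [0.8, 1.1, -0.0]
gripper_width: 0.0429
gripper_force: 0.0
t 8.875 pos [ 0.4577 -0.2427  0.1983] F [ 0.7584  1.1051 -0.021 ] w 0.04292347969143688
shift [-0.1741  0.2676 97.3423]
turn rotvec deg (tool) [ 0.0241 -0.0307  0.0998]
top stop_line 0.58 [ 0.529 -0.048] -0.0009595255959479504
top yel [367.395  276.0588] 119 [ 0.5292 -0.0452] 0.001799881846504685
top red [370.2857 253.5238] 21 [ 0.577  -0.0527] 0.00044360288479219857
top red [363.375  302.5417] 24 [ 0.4835 -0.0407] 0.0004520738020270327
scene stop_line 0.96 [ 0.5289 -0.0465] 0.0004492959016573158
scene yel [309.8865 187.4968] 3102 [ 0.4776 -0.0878] -0.046980475678890715
scene yel [275.1634 234.1732] 1322 [ 0.6425 -0.0177] 0.04352155200787909
scene yel [304.766  206.3404] 47 [ 0.5305 -0.0436] 0.003610132361745625
scene yel [270.6 206.2] 5 [ 0.5958 -0.0998] -0.043862656189532834
scene red [316.5 165. ] 24 [ 0.3836 -0.1743] -0.14475574455749887
scene red [310.5385 170.6154] 39 [ 0.4113 -0.1671] -0.13408199933595275
scene red [319.4444 207.8889] 18 [ 0.4848 -0.0409] 0.00044930240198641486
scene red [289.5294 221.8235] 17 [ 0.5741 -0.0527] 7.590507423751671e-05
```

View pics/c2.png

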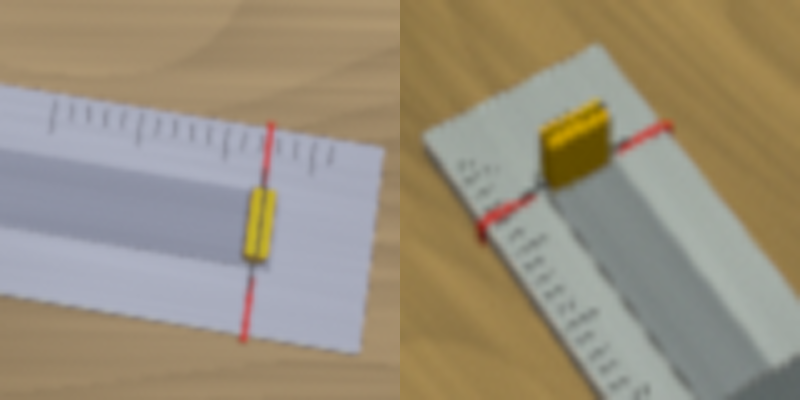

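In both views the stop's line is level with the red stripes: top (367,276), between the stripes at (370,254) and (363,303). The stop is set, so I'll grasp the knob next.

```bash
python3 -m handwheel '[[[0,0,30,0,0,0,0.5],[0,0,30,0,0,0,0.5],[0,0,27,0,0,0,0.5],[0,0,10,0,0,0,0.5],[0,0,0,0,0,0,0.5],[0,0,0,0,0,0,0.05],[0,0,0,0,0,0,0.05],[0,0,0,0,0,0,0.05]]]' 60; python3 -m handwheel '[[[0,0,-10,0,0,0,0.05],[0,0,-40,0,0,0,0.05],[0,0,-50,0,0,0,0.05],[0,0,-30,0,0,0,0.05],[0,0,0,0,0,0,0.05],[0,0,0,0,0,0,0.05]]]'; python3 go.py 0.561 0.1905 0.22 0.49
```

```text
clock: 10.18
eef_pos: [0.4588, -0.2428, 0.1018]
tcp_rot: [0.0, 0.988, -0.154, 0.001]
force: [-0.1, -0.4, 5.3]
gripper_width: 0.0125
gripper_force: 60.7
clock: 10.92
eef_pos: [0.4577, -0.242, 0.2305]
tcp_rot: [-0.0, 0.988, -0.154, -0.001]
force: [0.1, 0.4, -0.1]
gripper_width: 0.0127
gripper_force: 59.9
t 10.925 pos [ 0.4577 -0.242   0.2305] F [ 0.1169  0.4297 -0.1032] w 0.01273802007553151
shift [ -32.9549 -443.4676   10.6499]
turn rotvec deg (tool) [ -0.0395   0.0592 -45.7644]
```

```bash
python3 -m handwheel '[[[-4.1,-55.4,0,0,0,0,0.05],[-4.1,-55.4,0,0,0,0,0.05],[-4.1,-55.4,0,0,0,0,0.05],[-4.1,-55.4,0,0,0,0,0.05],[-4.1,-55.4,0,0,0,0,0.05],[-4.1,-55.4,0,0,0,0,0.05],[-4.1,-55.4,0,0,0,0,0.05],[-4.1,-55.4,0,0,0,0,0.05]]]'; python3 -m handwheel '[[[0,0,0,0,0,-9.5,0.05],[0,0,0,0,0,-9.5,0.05],[0,0,0,0,0,-9.5,0.05],[0,0,0,0,0,-9.5,0.05],[0,0,0,0,0,-7.8,0.05],[0,0,0,0,0,0,0.05],[0,0,0,0,0,0,0.05]]]';python3 go.py 0.561 0.1905 0.22 0.49
cat > sp.py <<'E'
from m import *
from kf import circ
for f in('top0','scene0'):
    cam=f[:-1]; s=snap(cam,cam+'3.png' ); im=cv2.cvtColor(cv2.imread(f'pics/{f}.png'),cv2.COLOR_BGR2RGB)
    p=proj(s,[[.561,.1905,.07]])[0].round().astype(int); o=p-16; S=12
    I=cv2.resize(im[o[1]:o[1]+32,o[0]:o[0]+32],None,fx=S,fy=S,interpolation=cv2.INTER_CUBIC)
    def px(P): return np.round((proj(s,P)-o+.5)*S-.5).astype(np.int32)
    J=I.copy(); c=(.561,.1905)
    cv2.polylines(J,[px(circ(.02,.061,c))],True,(0,255,0),1); cv2.polylines(J,[px(circ(.005,.087,c))],True,(255,0,0),1); cv2.polylines(J,[px(circ(.007,.084,c))],True,(255,255,0),1)
    for a in(.3,.5,.7): cv2.line(J,tuple(map(int,px([[c[0]+.01*np.cos(a),c[1]+.01*np.sin(a),.061]])[0])),tuple(map(int,px([[c[0]+.02*np.cos(a),c[1]+.02*np.sin(a),.061]])[0])),(0,255,255),1)
    cv2.imwrite(f'pics/sp_{cam}.png',cv2.cvtColor(J,cv2.COLOR_RGB2BGR))
a=cv2.imread('pics/sp_top.png');b=cv2.imread('pics/sp_scene.png'); cv2.imwrite('pics/sp.png',np.hstack([a,b]))
E
python3 sp.py
```

```text
clock: 11.92
eef_pos: [0.561, 0.1912, 0.2288]
tcp_rot: [0.001, 0.988, -0.154, -0.002]
force: [1.3, -0.5, -0.2]
gripper_width: 0.0126
gripper_force: 59.9
clock: 12.8
eef_pos: [0.5613, 0.1895, 0.2298]
tcp_rot: [0.0, 0.97, 0.242, -0.001]
force: [0.3, 1.2, -0.6]
gripper_width: 0.0121
gripper_force: 59.9
t 12.8 pos [0.5613 0.1895 0.2298] F [ 0.2569  1.2338 -0.633 ] w 0.012118883513443838
shift [ 0.2242 -1.0313  9.8116]
turn rotvec deg (tool) [-0.0198  0.1198 -0.0901]
```

View pics/sp.png

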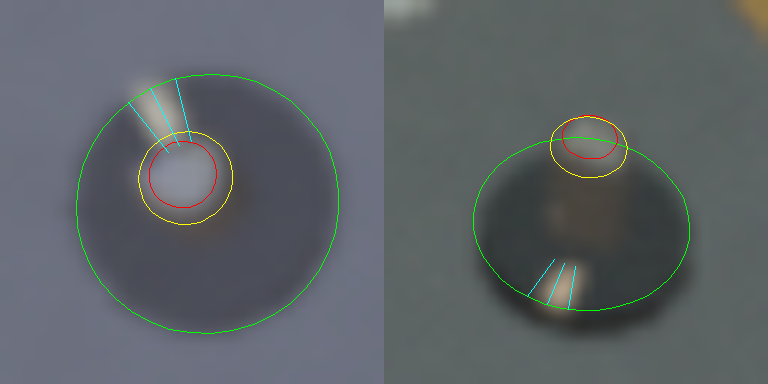

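The overlay on the first pictures fits well: the spindle is at (0.561,0.1905), and its white line at about 0.53 rad lies between the 0.5 and 0.7 guides. Next I'll check the knob in the hand.

Run:
```python
from m import *
from kf import circ
s=snap('scene'); st=readout.sense(); T=st['eef_pos']; phi=2*np.arctan2(.242,.97)
c=T[:2]-.0013*np.array([np.cos(phi),np.sin(phi)]); z0=T[2]-.102
p=proj(s,[[c[0],c[1],z0+.012]])[0].round().astype(int); o=p-25; S=12; I=cv2.resize(s['image'][o[1]:o[1]+50,o[0]:o[0]+50],None,fx=S,fy=S,interpolation=cv2.INTER_CUBIC)
def px(P): return np.round((proj(s,P)-o+.5)*S-.5).astype(np.int32)
cv2.polylines(I,[px(circ(.02,z0,c))],True,(0,255,0),1);cv2.polylines(I,[px(circ(.02,z0+.024,c))],True,(255,255,0),1)
cv2.imwrite('pics/k.png',cv2.cvtColor(I,cv2.COLOR_RGB2BGR))
```

```text
(no output)
```

View pics/k.png

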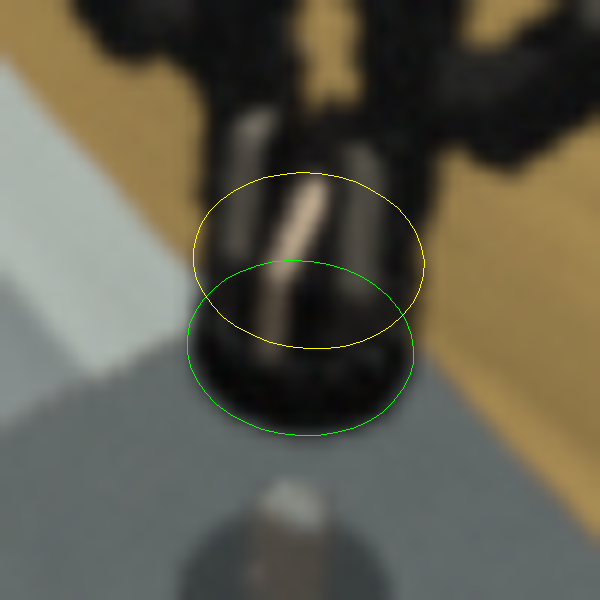

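The overlay lies on the knob's hub, with the green ring at (300,350) of the crop, and the white line faces the spindle's line side. I'll align and descend.

```bash
python3 -m handwheel '[[[0,0,0,0,0,-2.3,0.05],[0,0,0,0,0,0,0.05],[0,0,0,0,0,0,0.05]]]' 90; python3 go.py 0.5621 0.1912 0.195 0.53
```

```text
clock: 13.32
eef_pos: [0.5618, 0.1897, 0.231]
tcp_rot: [-0.0, 0.965, 0.262, 0.0]
force: [0.3, 0.1, -1.0]
gripper_width: 0.0116
gripper_force: 92.7
t 13.325 pos [0.5618 0.1897 0.231 ] F [ 0.2868  0.0958 -1.0495] w 0.011619969577722789
shift [ 1.0073 -1.1246 35.9973]
turn rotvec deg (tool) [ 0.0009 -0.0064  0.021 ]
```

```bash
python3 -m handwheel '[[[1,-1.1,15,0,0,0,0.05],[0,0,15,0,0,0,0.05],[0,0,6,0,0,0,0.05],[0,0,0,0,0,0,0.05],[0,0,0,0,0,0,0.05]]]'; python3 go.py 0.5621 0.1912 0.189 0.53; python3 -m handwheel '[[[0,0,3,0,0,0,0.05],[0,0,3,0,0,0,0.05],[0,0,2,0,0,0,0.05],[0,0,2,0,0,0,0.05],[0,0,0,0,0,0,0.05]]]'; python3 go.py 0.5621 0.1912 0.169 0.53
```

```text
clock: 13.95
eef_pos: [0.5623, 0.1913, 0.195]
tcp_rot: [-0.0, 0.965, 0.262, 0.0]
force: [-0.1, 0.3, -0.8]
gripper_width: 0.0117
gripper_force: 92.7
t 13.95 pos [0.5623 0.1913 0.195 ] F [-0.0837  0.2722 -0.8438] w 0.011682008389530039
shift [-0.2293 -0.0524  6.0008]
turn rotvec deg (tool) [ 0.0056 -0.0218  0.0309]
clock: 14.58
eef_pos: [0.5622, 0.1913, 0.1848]
tcp_rot: [-0.0, 0.965, 0.262, 0.0]
force: [-0.1, -0.0, -0.7]
gripper_width: 0.0113
gripper_force: 92.7
t 14.575 pos [0.5622 0.1913 0.1848] F [-0.0944 -0.0429 -0.7357] w 0.011335165120420862
shift [-0.0861  0.0416 15.7645]
turn rotvec deg (tool) [-0.0022 -0.0044  0.0374]
```

```bash
python3 -m handwheel '[[[0,0,2,0,0,0,0.05],[0,0,2,0,0,0,0.05],[0,0,2,0,0,0,0.05],[0,0,2,0,0,0,0.05],[0,0,2,0,0,0,0.05],[0,0,0,0,0,0,0.05]]]'; python3 go.py 0.5621 0.1912 0.169 0.53
```

```text
clock: 15.32
eef_pos: [0.5622, 0.1913, 0.1747]
tcp_rot: [-0.0, 0.965, 0.262, 0.0]
force: [0.9, 1.5, -0.5]
gripper_width: 0.0113
gripper_force: 92.7
t 15.325 pos [0.5622 0.1913 0.1747] F [ 0.855   1.4652 -0.4881] w 0.011276376458991478
shift [-0.1135  0.0269  5.7493]
turn rotvec deg (tool) [-0.0004 -0.0107  0.0381]
```

```bash
python3 -m handwheel '[[[0,0,2,0,0,0,0.05],[0,0,2,0,0,0,0.05],[0,0,2,0,0,0,0.05],[0,0,0,0,0,0,0.05],[0,0,0,0,0,0,0.05],[0,0,0,0,0,0,0.05]]]'; python3 -m handwheel '[[[0,0,2,0,0,0,0.05],[0,0,2,0,0,0,0.05],[0,0,1,0,0,0,0.05],[0,0,0,0,0,0,0.05],[0,0,0,0,0,0,0.05]]]'; python3 go.py 0.5621 0.1912 0.164 0.53
```

```text
clock: 16.08
eef_pos: [0.5622, 0.1913, 0.169]
tcp_rot: [-0.0, 0.965, 0.262, 0.0]
force: [1.2, 0.1, -0.2]
gripper_width: 0.0117
gripper_force: 93.1
clock: 16.7
eef_pos: [0.5622, 0.1913, 0.1647]
tcp_rot: [0.0, 0.965, 0.262, 0.0]
force: [-1.8, -0.3, 7.9]
gripper_width: 0.0113
gripper_force: 93.9
t 16.7 pos [0.5622 0.1913 0.1647] F [-1.7732 -0.2964  7.8781] w 0.011279895706616947
shift [-0.1607  0.0051  0.6807]
turn rotvec deg (tool) [ 0.009  -0.017   0.0311]
```

```bash
python3 -m handwheel '[[[0,0,1,0,0,0,0.05],[0,0,0,0,0,0,0.05],[0,0,0,0,0,0,0.05]]]'; python3 -m handwheel '[[[0,0,1,0,0,0,0.05],[0,0,0,0,0,0,0.05],[0,0,0,0,0,0,0.05]]]';python3 -m handwheel '[[[0,0,1,0,0,0,0.05],[0,0,1,0,0,0,0.05],[0,0,0,0,0,0,0.05]]]'
```

```text
clock: 17.08
eef_pos: [0.5622, 0.1913, 0.1638]
tcp_rot: [0.0, 0.965, 0.262, 0.0]
force: [-1.5, 0.4, 8.8]
gripper_width: 0.0115
gripper_force: 94.4
clock: 17.45
eef_pos: [0.5623, 0.1913, 0.1637]
tcp_rot: [0.0, 0.965, 0.262, 0.0]
force: [-2.9, -1.6, 14.3]
gripper_width: 0.0119
gripper_force: 95.2
clock: 17.82
eef_pos: [0.5624, 0.1913, 0.1635]
tcp_rot: [0.0, 0.965, 0.262, 0.0]
force: [-5.3, -2.1, 26.5]
gripper_width: 0.0119
gripper_force: 96.9
```

```bash
python3 -m handwheel '[[[0,0,-0.5,0,0,0,0.05],[0,0,0,0,0,0,0.05],[0,0,0,0,0,0,0.05]]]'; python3 ck.py | grep -E "top (stop|mark|yel|red)|scene stop"
python3 - <<'E'
import cv2,numpy as np
b=cv2.imread('pics/scene2.png')[150:310,270:430]
cv2.imwrite('pics/fin.png',cv2.resize(b,(600,600),interpolation=2))
E
```

```text
clock: 18.2
eef_pos: [0.5623, 0.1913, 0.1635]
tcp_rot: [0.0, 0.965, 0.262, 0.0]
force: [-4.5, -1.8, 23.2]
gripper_width: 0.0115
gripper_force: 96.3
top stop_line 0.84 [ 0.5252 -0.0427] 0.003777432828638528
top stop_line 0.52 [0.5393 0.0782] 0.12546050762286665
top mark 0.63 [ 0.5317 -0.0477] -0.0003705094979376788
top yel [367.3333 276.2895] 114 [ 0.5287 -0.0451] 0.0018526274199087472
top red [362.75 306.  ] 8 [ 0.477  -0.0396] 0.0007070339041430028
scene stop_line 0.9 [ 0.5298 -0.0514] -0.00430415093093216
```

View pics/fin.png

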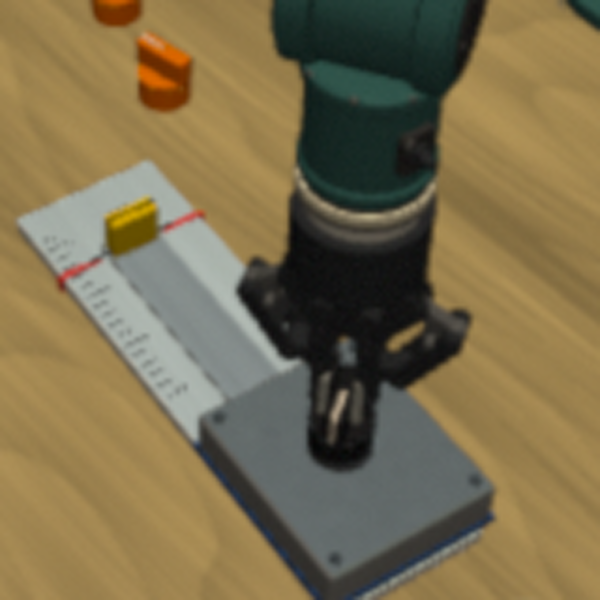

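The knob sits on the spindle at crop (340,430), held and pressed. The stop's line at (130,225) is still between the red stripes, and the yellow blob hasn't moved (367.3,276.3 against 367.4,276.1 before). I'm handing in.

```bash
python3 -c "
from bench import env
print(env.job_done())"
```

```text
the job is handed in; nothing more can be done
None
```

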